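# Shuttle a punnet of mushrooms into the tray sealer and hold it at the sealing notch

## Robot

A 6-joint arm with a two-finger parallel gripper is mounted at the origin on a cart in front of the work surface, level with it; the furniture and walls round the work are solid. World frame = base frame: x ahead of the robot, y to its left, z up, the work surface at z = 0. Lengths are in m, angles in rad, forces in N, time in s.
With the tool pointing down it reaches from about 0.325 to 0.775 m from the base axis. Payload 5.5 kg.
Tool frame: the origin (TCP) lies between the finger pads; the fingertips stand 8 mm ahead of it and the grasp point (between the pads) lies 11 mm behind it (tcp_to_tips is the distance from the TCP to the fingertips, in m); z points along the fingers, y is the line along which they close (so a half turn about z gives the same grasp; the last joint's range is limited). The gripper opens to 88 mm and grips with 3 to 60 N. Pads are 20 mm wide; open, the fingers measure 115 mm over their backs; the gripper's body (75 mm by 178 mm) begins 61 mm behind the grasp point.
Start: joints at [-1.326, 0.091, 1.231, -0, 1.82, -0.057], TCP at [0.178, -0.573, 0.231] pointing down, gripper open.
Joint ranges: [-2.87, 2.87], [-0.86, 2.18], [0.17, 2.46], [-1.51, 4.65], [0.06, 2.69], [-2.65, 2.65]. Speed limits (rad/s): [2.57, 2.57, 3.01, 3.14, 3.14, 3.14].

## Interface

Orientations are given as a unit quaternion [w, x, y, z].
In Python, from bench import * gives the robot as it stands. Calls block until the motion is done:
- move_to(position, orientation): joint-space move of the TCP to a pose.
- move_l(position, speed=0.15, orientation=None): straight line of the TCP; orientation=None keeps the orientation; speed is the mean speed in m/s.
- movej(angles): joint-space move.
- gripper_open() and close(): open the fingers fully, or close them until they stop; the grip force is fixed at half the most.
- hold(seconds).
- inverse_kinematics(position, orientation): joint angles nearest the present ones, or None.
- state(): the state.
- get_image(name): name is "scene" or "top"; returns a dict with "frame" (400x640x3 uint8, blue, green, red), "depth" (400x640 float32, m along the optical axis (not along the pixel's ray), 0 where there is no reading), "camera_matrix" (3x3 intrinsics, pixels), "k1" (the pictures are not rectified: a ray, as slopes to the right and down, at radius r is drawn at 1 + k1 r^2 times it, then the intrinsics apply), "view" (4x4, takes a point from world to camera coordinates). Camera axes: x right, y up, looking along -z (the intrinsics and any distortion apply to the point x, -y, -z); pixel columns grow to the right and rows downward; lengths in m; the calibration is good to about 2 mm. A picture is of the moment at which its call begins.
A pose or a line that the arm cannot do raises IKError and nothing moves.
- job_done(): hands the job in; it is judged then, once.
The state is a dict: "time": time; "joint_pos": joint angles; "dq": joint speeds; "joint_torque": joint torques, N m; "ee_pos": TCP position; "ee_rot": TCP orientation; "ft_force": force on the tool from outside, world axes, zero at the start; "moment": the same for the moment, N m; "finger_gap": finger opening in m; "finger_force": force on a finger pad.
Only numpy, scipy, OpenCV 4.12 (cv2) and the standard library are available. Lean on these libraries where they do the work, as an engineer would, in place of code of your own. Each camera call takes 0.05 s, during which the arm holds its last target. There are 200 camera calls.

## Task

On the tray sealer's control box press the white button (it feeds fresh film), let it come up, then press the green one (it arms the head), each all the way down, and leave the red stop button alone. Only then pinch the shuttle's upright black grip and slide the shuttle with its punnet of mushrooms to the right along the rails until you feel its ball drop into the notch under the sealing head, without pushing it on through the notch. Finish while still holding the grip, with the shuttle at rest in the notch so that the head can seal, and leave the other things on the table where they are.

Things in the scene. Friction and masses are not known exactly. Their poses are not given: they have to be found in the camera images.
- sealer: stainless shuttle tray sealer, fixed; 510 mm long along its rails, 300 deep, 290 high; white head over the sealing station, clear film reels at its sides. Origin on the table under the middle of the head; x to its back, away from the robot, y along the rails to the left, where the shuttle waits. Head, reels and column lie at its x above -0.07; in front of that all is open above z 0.15
- grip: upright black round grip on the shuttle's front tab: straight cylinder 23 mm in diameter, 63 high (straight from 8 to 56, rounded top), on a collar 38 wide, 8 high. Origin on its axis at its foot, 87 mm above the table; z up, x and y as the sealer's. Moves with the shuttle, 200 mm in front of the sealer's origin line, 50 in front of the ball plunger
- shuttle (a joint): shuttle on its rails: 0 m at the left end, grows to the right (sealer's -y), 0.29 at the right end; starts at 0 to 0.06; the notch is met between 0.15 and 0.19. Slides with 1 to 3 N of drag; over the last 9 mm the sprung ball drops 4 mm and pulls it in with up to 13 N; pushing it out of the notch takes about 15 N. Hold with a firm pinch, 20 N or more a finger
- plunger (a point): lower tip of the shuttle's brass ball plunger, on the front tab, 50 mm behind the grip; it rides on the round index rod, 56 mm above the table
- notch (a point): middle of the notch, a rounded groove 20 mm wide, between two red bands, turned in the fixed steel index rod (14 mm thick) along the sealer's front, below the plunger's path; level with the rod's top. Up to 18 mm left or right of the head's middle. Axes as the sealer's. Ball home: plunger within 3 mm of it along y; 8 mm beyond (y below -0.008) is pushed through
- control_box: grey control box on the table at the right, fixed; 115x170 mm, 54 mm high to its steel top, with three buttons 52 mm apart in a row along its y. Origin under its centre. White and green may stand either way round at the middle and left places; red is at the right end (its -y)
- film_button_top (a point): white spring push button cap, 28 mm wide, on the control box: centre of its top face, which stands 76 mm above the table and 10 mm proud of its black collar (44 mm wide). Film feed
- seal_button_top (a point): green spring push button cap, 28 mm wide, on the control box: centre of its top face, which stands 76 mm above the table and 10 mm proud of its black collar (44 mm wide). Arms the head
- stop_button_top (a point): red spring push button cap, 28 mm wide, on the control box: centre of its top face, which stands 76 mm above the table and 10 mm proud of its black collar (44 mm wide). Stop: leave alone
- film_button (a joint): white button: 0 up, 0.006 m fully down (5 N; it starts to move at 1.5 N); it springs back up when let go. Counts as pressed beyond 0.0045 m, as up below 0.002 m
- seal_button (a joint): green button: 0 up, 0.006 m fully down (5 N; it starts to move at 1.5 N); it springs back up when let go. Counts as pressed beyond 0.0045 m, as up below 0.002 m
- stop_button (a joint): red stop button: 0 up, 0.006 m fully down; must stay below 0.002 m
- empty_punnets: stack of four nested empty blue punnets, 127x174x87 mm, near left; bystander. Origin under its centre
- timer: round white kitchen timer with green knob, 68 mm wide, 40 mm high, in front; bystander. Origin under its centre
- thermometer: white probe thermometer, 26x161x22 mm, lying at the right; bystander. Origin under its centre
- tally: small white hand tally counter, 52x55x34 mm, at the right; bystander. Origin under its centre

How it is judged:
On the way, in this order (a step that is already met when the one before it is completed fails the run):
1. the white button is pressed fully down, green up, the shuttle still where it waited (value of joint film_button above 0.0045 m and value of joint seal_button below 0.002 m and distance of plunger from where it was at the start of the episode below 0.012 m), for 0.1 s.
2. then the green button is pressed fully down with the white one up again, the shuttle still where it waited (value of joint seal_button above 0.0045 m and value of joint film_button below 0.002 m and distance of plunger from where it was at the start of the episode below 0.012 m), for 0.1 s.
At the end, for the whole second after the job is handed in: The shuttle's plunger is within 3 mm of the notch along the rails and at rest (under 4 mm/s), the fingers still squeeze the black grip with more than 25 N in all, and the white and green buttons are up (y of plunger in the frame of notch between -0.003 and 0.003 m and velocity of joint shuttle between -0.004 and 0.004 m/s and contact force between the fingers and grip above 25 N and value of joint each of film_button, seal_button below 0.002 m); the arm keeps its last pose, push and grip.
It fails at once if the red stop button is pressed (value of joint stop_button above 0.002 m).
It fails at once if the shuttle is pushed through the notch (over 8 mm beyond it) (y of plunger in the frame of notch below -0.008 m).
It fails at once if another thing on the table is moved over 30 mm (distance of any of empty_punnets, timer, thermometer, tally from where it was at the start of the episode above 0.03 m).
It also fails if it takes over 64 s, if anything falls off the work surface, if the arm or the gripper's body presses on something with over 40 N, if the wrist force passes 120 N, or if a joint passes its speed limit or range.

## Working session

There is one attempt and no reset: what is moved stays moved. The work goes in short steps, each a Python script; the robot and the scene stay as the last script left them, time stands still between calls to the robot, and variables do not carry over. Pictures are saved under pics/ and viewed, at most 10 in all, crops included, and the job is handed in when it is done.

```bash
mkdir -p pics
cat > h.py <<'E'
from bench import *
import numpy as np, cv2
def px2w(im,u,v,z=None):
    """pixel -> world; by depth, or on the plane z"""
    K=np.array(im["camera_matrix"]);k=im["k1"];d=(np.array([u,v])-K[:2,2])/[K[0,0],K[1,1]]
    s=d.copy()
    for _ in range(20): s=d/(1+k*(s@s))
    T=np.linalg.inv(np.array(im["view"]));c=T[:3,3];r=T[:3,:3]@np.array([s[0],-s[1],-1])
    t=im["depth"][int(round(v)),int(round(u))] if z is None else (z-c[2])/r[2]
    return c+t*r
def crop(im,u0,v0,u1,v1,f,name):
    cv2.imwrite("pics/"+name,cv2.resize(im["frame"][v0:v1,u0:u1],None,fx=f,fy=f,interpolation=cv2.INTER_CUBIC))
E
python3 - <<'E'
from h import *
import pickle
for n in("scene","top"):
    im=get_image(n);pickle.dump(im,open(n+".pkl","wb"));cv2.imwrite(f"pics/{n}.png",im["frame"]);print(n,np.linalg.inv(np.array(im["view"]))[:3].round(3))
print(state())
E
```

```text
scene [[ 0.793  0.268 -0.547 -0.169]
 [-0.609  0.371 -0.701 -0.991]
 [ 0.015  0.889  0.457  0.655]]
top [[ 0.016  0.995 -0.1    0.42 ]
 [-1.     0.017  0.015 -0.061]
 [ 0.016  0.099  0.995  1.525]]
{'time': 0.1, 'joint_pos': array([-1.32571586e+00,  9.18021677e-02,  1.23176108e+00, -1.46953619e-05,
        1.81978781e+00, -5.67416779e-02]), 'dq': array([-3.77446467e-04, -3.43128075e-03, -2.63306584e-03, -9.76803253e-05,
        1.95291975e-03, -1.36785156e-04]), 'joint_torque': array([ 2.62546549e-03, -4.47858131e+01, -4.07569170e+01,  7.01531139e-02,
        2.84987118e-02, -1.17485961e-04]), 'ee_pos': array([ 0.17826601, -0.57264714,  0.22961127]), 'ee_rot': array([-8.74639765e-04,  9.88634407e-01,  1.50337072e-01, -8.97630077e-05]), 'ft_force': array([ 0.77330058,  0.9019056 , -0.35892543]), 'moment': array([-0.01131851, -0.02290287,  0.03182639]), 'finger_force': 0.0, 'finger_gap': 0.08747608817274911}
```

View pics/scene.png

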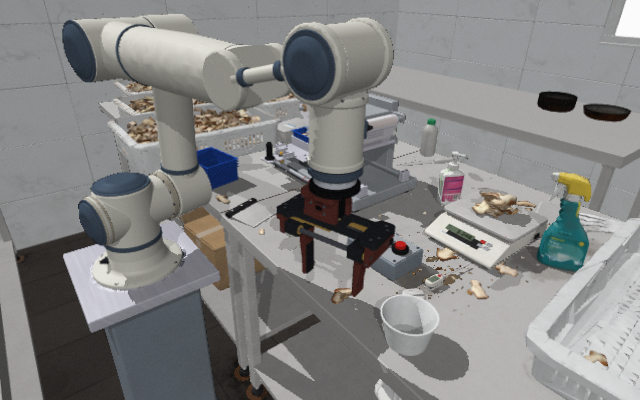

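View pics/top.png

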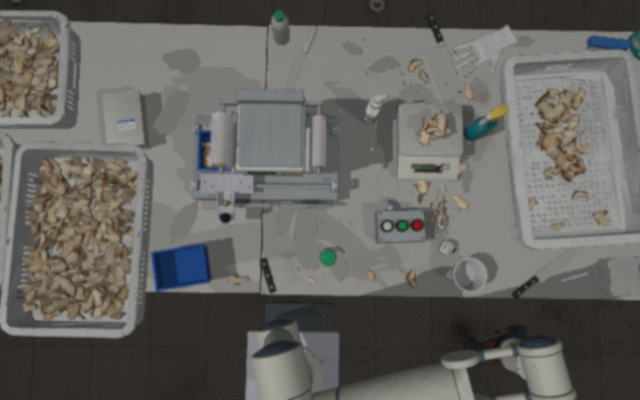

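The top view shows the sealer at about (270,150), the grip at (226,212) and the box at (402,226), with white at 387, green at 402 and red at 417. Enlarging it for detail.

Run:
```python
from h import *
import pickle
im=pickle.load(open("top.pkl","rb"))
a=cv2.resize(im["frame"][165:230,185:350],None,fx=4.8,fy=4.8,interpolation=cv2.INTER_CUBIC)
b=cv2.resize(im["frame"][200:255,370:430],None,fx=4.8,fy=4.8,interpolation=cv2.INTER_CUBIC)
c=np.zeros((a.shape[0]+b.shape[0],a.shape[1],3),np.uint8);c[:a.shape[0]]=a;c[a.shape[0]:,:b.shape[1]]=b
cv2.imwrite("pics/c1.png",c);print(a.shape,b.shape)
# colour centroids
h=cv2.cvtColor(im["frame"],cv2.COLOR_BGR2HSV)[200:255,370:430].astype(int)
for n,m in(("g",(abs(h[...,0]-65)<25)&(h[...,1]>110)),("r",((h[...,0]<10)|(h[...,0]>170))&(h[...,1]>140)),("w",(h[...,2]>185)&(h[...,1]<40))):
    ys,xs=np.nonzero(m&(np.arange(60)[None]<57)); u,v=np.median(xs)+370,np.median(ys)+200; print(n,len(xs),xs.mean()+370,ys.mean()+200,px2w(im,xs.mean()+370,ys.mean()+200,.076),px2w(im,u,v))
```

```text
(312, 792, 3) (264, 288, 3)
g 67 402.0 225.11940298507463 [ 0.52465024 -0.36849892  0.076     ] [ 0.52514056 -0.36873759  0.0748846 ]
r 67 417.0 224.88059701492537 [ 0.52633697 -0.41998293  0.076     ] [ 0.52592662 -0.41997765  0.07600864]
  return _methods._mean(a, axis=axis, dtype=dtype,
  ret = ret.dtype.type(ret / rcount)
<stdin>:11: RuntimeWarning: Mean of empty slice.
Traceback (most recent call last):
  File "h.py", line 9, in px2w
    t=im["depth"][int(round(v)),int(round(u))] if z is None else (z-c[2])/r[2]
                      ~~~~~^^^
ValueError: cannot convert float NaN to integer
```

View pics/c1.png

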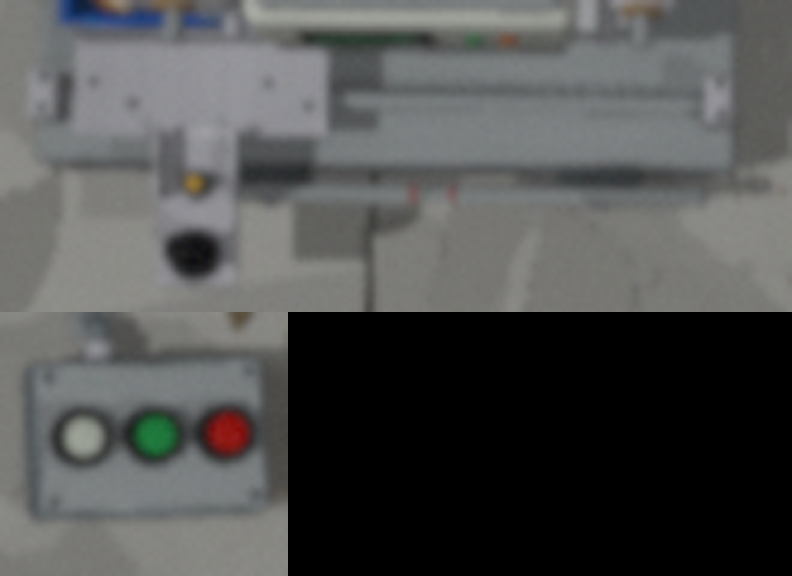

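The crop shows the brass plunger at (194,182), the grip top at (193,253), and the notch bands at (414,192) and (452,193). The buttons from left to right are white, green, red. Next I compute positions and press white.

Run:
```python
from h import *
import pickle
im=pickle.load(open("top.pkl","rb"))
f=lambda cx,cy,z,u0=185,v0=165:px2w(im,u0+(cx+.5)/4.8-.5,v0+(cy+.5)/4.8-.5,z)
P=lambda n,p:print(n,p.round(4))
P("white",f(84,437-312,.076,370,200));P("green",f(155,435-312,.076,370,200));P("red",f(227,433-312,.076,370,200))
P("grip",f(193,253,.148));P("plungertop .1",f(194,182,.10));P("plungertop .12",f(194,182,.12))
P("notch",f(433,192.5,.056));P("band1",f(414,192,.056));P("band2",f(452,193,.056))
P("edgeL",f(60,165,.05));P("edgeR",f(725,170,.05));P("rodL",f(300,191,.05));P("rodR",f(700,198,.05))
for u,v in((225,203),(225,216),(226,218),(225,220)):P("d",px2w(im,u,v))
```

```text
white [ 0.522  -0.3174  0.076 ]
green [ 0.5243 -0.3681  0.076 ]
red [ 0.5266 -0.4196  0.076 ]
grip [0.5352 0.2219 0.148 ]
plungertop .1 [0.589 0.233 0.1  ]
plungertop .12 [0.5867 0.2288 0.12  ]
notch [0.5897 0.0697 0.056 ]
band1 [0.5898 0.0834 0.056 ]
band2 [0.5895 0.056  0.056 ]
edgeL [0.6057 0.3403 0.05  ]
edgeR [ 0.6106 -0.1417  0.05  ]
rodL [0.5898 0.1665 0.05  ]
rodR [ 0.5897 -0.1238  0.05  ]
d [0.5867 0.2318 0.1058]
d [0.5396 0.2219 0.1462]
d [0.5348 0.2224 0.1265]
d [0.5291 0.2281 0.1134]
```

```bash
cat >> h.py <<'E'
Q=[0,1,0,0]
def press(x,y):
    move_to([x,y,.13],Q); move_l([x,y,.088],.1); hold(.2)
    f0=state()["ft_force"][2]; z=.088
    while z>.074:
        z-=.0015; move_l([x,y,z],.02); f=state()["ft_force"][2]-f0
        if f>9: break
    hold(.3); s=state(); print("pressed",s["ee_pos"].round(4),"cmd",round(z,4),"F",round(s["ft_force"][2]-f0,1))
    move_l([x,y,.13],.1); hold(.3); print("t",state()["time"])
E
python3 - <<'E'
from h import *
print(close()); print(state()["finger_gap"])
move_to([.4,-.45,.22],Q)
press(.522,-.3174)
E
```

```text
False
0.000390696511570057
pressed [ 0.5222 -0.3175  0.0782] cmd 0.076 F 12.4
t 7.3167
```

White bottomed out (12 N, with the tip at 70 mm). Now green.

Run:
```python
from h import *
press(.5243,-.3681)
move_l([.5243,-.3681,.22],.2)
gripper_open()
move_to([.42,.0,.24],Q); move_to([.535,.228,.24],Q)
print(state()["time"],state()["ee_pos"])
im=get_image("scene");crop(im,220,90,420,240,4,"s2.png")
im=get_image("top");crop(im,185,150,345,240,4.8,"t2.png")
```

```text
pressed [ 0.5245 -0.3682  0.0782] cmd 0.076 F 12.6
t 11.6917
16.0917 [0.535206   0.22680352 0.24012752]
```

View pics/s2.png

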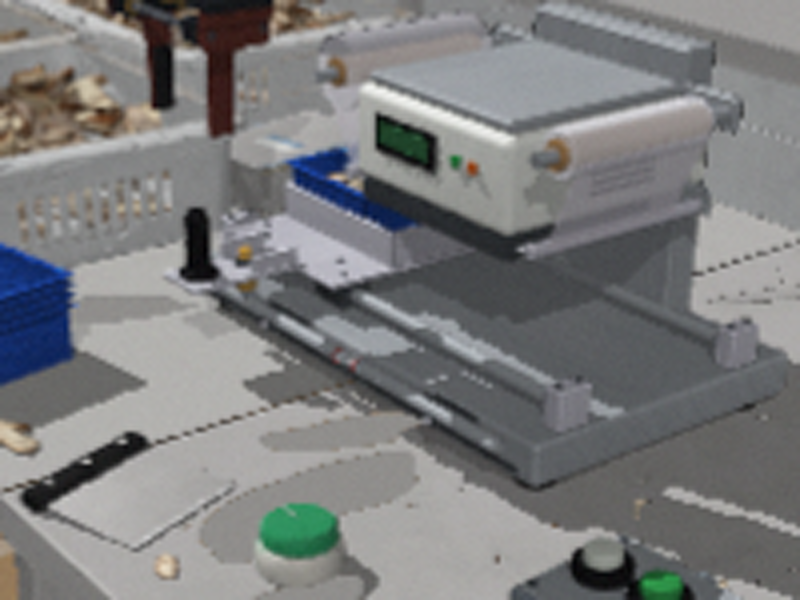

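Scene crop: the grip is upright at (197, 210–272), the plunger's lower brass is near (243,286), and the notch bands are at (336,356) and (351,366).

Run:
```python
from h import *
im=get_image("scene")
f=lambda cx,cy,z:px2w(im,220+(cx+.5)/4-.5,90+(cy+.5)/4-.5,z).round(4)
print("grip mid",f(196.5,240,.12),"top",f(196,209,.15),"plung",f(243,288,.057),"notch",f(343.5,361,.055),f(343.5,358,.056))
d=im["depth"][90:240,220:420]
pts=np.array([px2w(im,220+i,90+j) for j in range(54,66) for i in range(46,53) if .1<px2w(im,220+i,90+j)[2]<.145 and im["frame"][90+j,220+i].max()<60])
print(len(pts),pts.mean(0),pts.min(0),pts.max(0))
```

```text
grip mid [0.5346 0.2253 0.12  ] top [0.5342 0.2229 0.15  ] plung [0.5882 0.2362 0.057 ] notch [0.5736 0.054  0.055 ] [0.5759 0.0572 0.056 ]
62 [0.53319067 0.22198054 0.12293215] [0.52451412 0.21264247 0.10027564] [0.54292045 0.23594114 0.14268241]
```

Run:
```python
from h import *
move_l([.5375,.2285,.24],.1);hold(.2);print(state()["ee_pos"])
move_l([.5375,.2285,.112],.1);hold(.2);print(state()["ft_force"],state()["ee_pos"])
print(close());hold(.3);s=state();print(s["finger_gap"],s["finger_force"],s["ft_force"],s["ee_pos"],s["time"])
im=get_image("scene");crop(im,220,90,420,240,4,"s3.png")
```

```text
[0.53747201 0.22840598 0.2400236 ]
[ 0.11909324 -0.11557017 -0.21538545] [0.53776254 0.22857474 0.11258886]
False
0.022373995247711054 29.999294638837455 [ 0.65875046  1.01409591 -0.54743094] [0.5375061  0.22850014 0.11197095] 19.6417
```

View pics/s3.png

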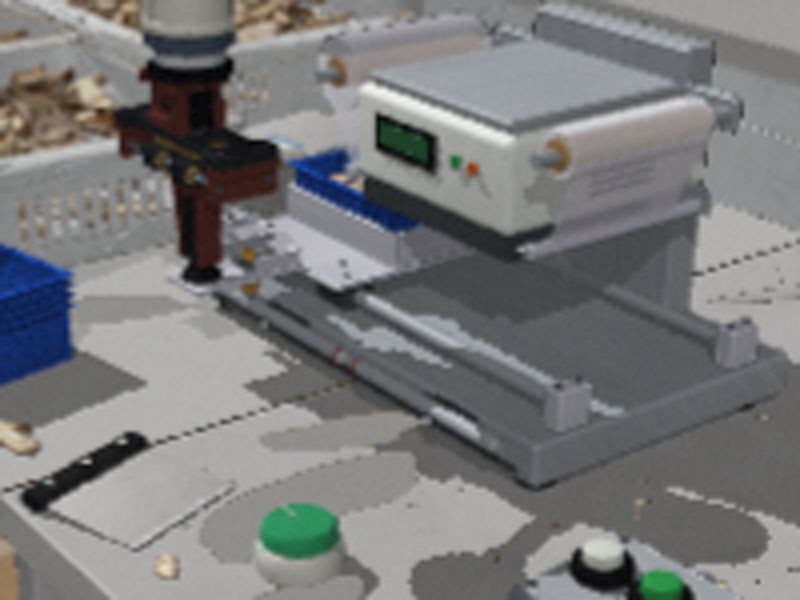

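The fingers hold the grip at its foot with 30 N a finger. Now sliding, slowly over the last part, watching the force.

Run:
```python
from h import *
x,z=.5375,.112
for y in(.2,.15,.11,.09):
    move_l([x,y,z],.06);s=state();print(y,s["ee_pos"].round(4),s["ft_force"].round(1),round(s["finger_force"],1))
pulled=False
while y>.0645:
    y-=.0015;move_l([x,y,z],.015);hold(.1);s=state();f=s["ft_force"][1]
    print(round(y,4),s["ee_pos"][:2].round(4),s["ft_force"].round(1))
    if f<-4: pulled=True
    if pulled and f>-1: break
print(s["time"])
```

```text
0.2 [0.5377 0.1992 0.112 ] [ 1.9 -0.8 -1.5] 30.0
0.15 [0.5379 0.1494 0.112 ] [ 4.6 -1.3 -3.3] 30.0
0.11 [0.5382 0.1094 0.112 ] [ 5.9 -1.7 -3.3] 30.0
0.09 [0.5383 0.0893 0.112 ] [ 6.9 -1.  -2.9] 30.0
0.0885 [0.5383 0.0882] [ 6.3 -0.2 -3. ]
0.087 [0.5383 0.0868] [ 7.  -0.3 -3.2]
0.0855 [0.5383 0.0854] [ 7.2  0.4 -3.9]
0.084 [0.5383 0.0839] [ 7.4  1.1 -4.5]
0.0825 [0.5383 0.0824] [ 6.9  0.3 -3.4]
0.081 [0.5383 0.0809] [ 7.4  0.7 -3.5]
0.0795 [0.5383 0.0792] [ 7.7  0.2 -3. ]
0.078 [0.5384 0.077 ] [ 7.5 -3.  -3.8]
0.0765 [0.5384 0.0745] [ 7.3 -6.1 -3. ]
0.075 [0.5384 0.0716] [  6.5 -11.4  -3.1]
0.0735 [0.5384 0.0703] [  6.6 -10.4  -3.4]
0.072 [0.5384 0.0701] [ 6.9 -5.4 -3.5]
0.0705 [0.5384 0.0699] [ 8.  -0.5 -3.9]
27.15
```

The ball pulled in (−11 N) and settled at y = 0.070, matching the measured notch. A quick check before handing in.

Run:
```python
from h import *
hold(.5);s=state();print(s["ee_pos"],s["ft_force"].round(1),s["finger_force"])
im=get_image("scene");crop(im,270,140,400,240,6,"s4.png")
```

```text
[0.53839533 0.06993729 0.1119995 ] [ 7.3 -1.4 -4.1] 29.999732299038442
```

View pics/s4.png

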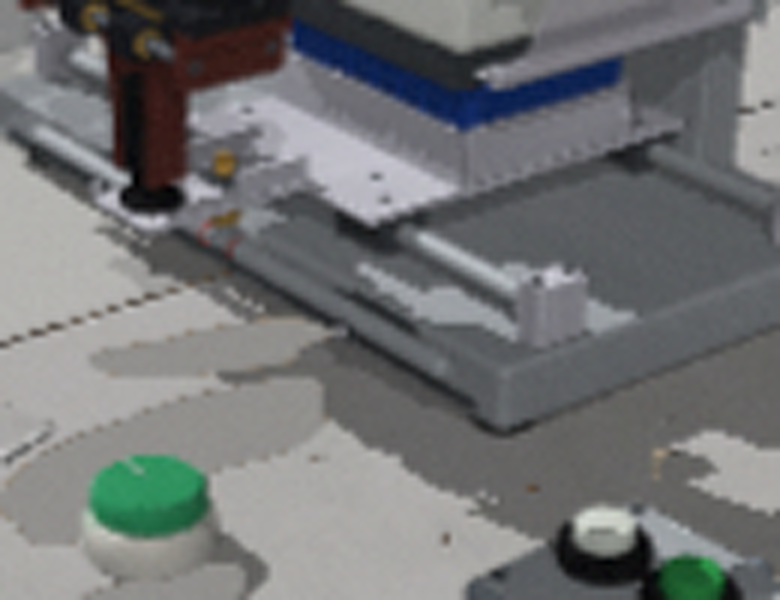

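The plunger at (225,217) sits between the red bands at (205,232) and (230,243). Both buttons are up and the grip is still held.

```bash
python3 -c "
from h import *
print(job_done())"
```

```text
the job is handed in; nothing more can be done
None
```

The job is handed in: I pressed white fully down, then green, left red alone, and the shuttle is at rest in the notch with the grip still held at 30 N a finger; the hand-in gave no verdict.

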